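# Bolt the transport case shut past its safety catch

### The job

Bolt the lid of the grey specimen case: with one fingertip press the long spring catch bar well down and keep it held there, while the other fingertip pushes the bolt by its upright tab fully home into the keeper on the lid; then let go, so that the catch springs up again and locks the bolt. Only push with the fingers: nothing is grasped or lifted, and the roll of tape, the dropper bottle and the beaker stay where they are.

Things in the scene. Friction and masses are not known exactly. Their poses are not given: they have to be found in the camera images.
- case: Specimen transport case, 190 x 300 x 78 mm (x, y, z), fixed: grey body, closed aluminium lid on its +y part, fixed deck with a steel bolt latch on its -y part. Origin: centre of the underside; z up; y points from deck to lid, the way the bolt goes home (to the robot's left at yaw 0; yaw up to 0.4 rad either way). Catch bar along x = -0.028, bolt along x = 0.027 (55 mm apart).
- keeper (a point): Top of the keeper, a steel arch on the lid into which the bolt goes; case frame (0.027, 0.007, 0.101). Apart from the catch bar and the bolt's tab nothing on the case is higher than 103 mm above the worktop (spring housing under the bar; the arches over the bolt reach 101 mm).
- catch_top (a point): Centre of the upper face of the catch bar, 125 mm above the worktop when up; moves with the bar. The bar is flat, finely ribbed steel, 26 mm wide (case x), 100 mm long (case y), and stays level wherever along it it is pressed. Axes as the case's.
- catch (a joint): How far the bar is pressed down, m: 0 up, 0.010 bottom stop; spring 3 N at the top, 7 N at the bottom. Pressed under 5 mm its tongue blocks the bolt. Let go with the bolt part-way it rises only to 5 mm (not allowed: keep it at 0.006 or more, best 0.007 to 0.009, while the bolt moves); with the bolt home it springs right up into a notch and locks it.
- tab_top (a point): Centre of the top of the bolt's upright tab, 138 mm above the worktop, 13 mm above the raised catch bar; moves with the bolt. The tab is a steel plate 32 mm wide (case x), 12 mm thick (case y: its faces lie 6 mm either side of this point), free from 111 to 138 mm above the worktop. Push on its -y face. Axes as the case's.
- bolt (a joint): How far the bolt has slid towards the lid, m: starts at 0 to 0.004, has play up to 0.0065, where the raised catch blocks it; 0.040 = fully home at its stop, its end through the keeper; the catch locks it from 0.0375 on. It needs about 2 to 3 N, has no spring and stays where it is left.
- tape_roll: Loose roll of tape lying flat on the lid, 52 mm across, 19 mm high; origin: centre of the underside. Leave alone.
- dropper: Loose brown dropper bottle standing on the worktop beyond the deck end (-y end) of the case, 36 mm across, 98 mm high; origin: centre of the underside. Leave alone.
- beaker: Loose glass beaker standing on the worktop beyond the deck end (-y end) of the case, 52 mm across, 69 mm high; origin: centre of the underside. It and the dropper bottle may have changed places. Leave alone.

How it is judged:
By the outcome, as a careful person would: the job done as asked, in the order asked, and still so for the second after the job is handed in, with the robot touching nothing.
It also fails if it takes over 32 s, if anything falls off the work surface, if the arm or the gripper's body presses on something with over 40 N, if the wrist force passes 120 N, or if a joint passes its speed limit or range.

### The arm

A 6-joint arm with a two-finger parallel gripper is mounted at the origin on a cart in front of the work surface, level with it; the furniture and walls round the work are solid. World frame = base frame: x ahead of the robot, y to its left, z up, the work surface at z = 0. Lengths are in mm, angles in rad, forces in N, time in s.
With the tool pointing down it reaches from about 325 to 750 mm from the base axis. Payload 7.6 kg.
Tool frame: the origin (TCP) lies on the centre line of the jaws, within the pads' length; the fingertips stand 25 mm ahead of it and the grasp point (between the pads) lies 6 mm ahead of it; x points along the fingers, y is the direction in which the jaws open and shut, and the axes are right-handed (so a half turn about x gives the same grasp; the last joint's range is limited). The gripper opens to 85 mm and grips with 20 to 120 N. Pads are 22 mm wide; open, the fingers measure 114 mm over their backs; the gripper's body (76 mm by 85 mm) begins 54 mm behind the grasp point. The pads swing forward as they close: fully open they stand 13 mm farther back than shut.
Start: joints at [1.265, 0.052, 1.401, -0, 1.689, -0.07], TCP at [122.633, 510.498, 217.523] pointing down, gripper open.
Joint ranges: [-2.9, 2.9], [-0.91, 2.17], [0.12, 2.37], [-1.06, 4.2], [0.26, 2.73], [-2.93, 2.93]. Speed limits (rad/s): [2.57, 2.57, 3.01, 3.14, 3.14, 3.14].

### API

Orientations are given as a rotation vector (axis times angle).
In Python, from plant import r gives the robot as it stands.
- The arm moves only by the tool carry_out, never from a script. Its argument "rows" is a list of rows, each a list of 7 numbers: the turn, a rotation vector about the tool's x, y, z in degrees, then the shift along the tool's x, y, z in mm, then the closure, from 0 (fully open) to 1 (shut). A call has 1 to 20 rows; each row shifts and turns the commanded pose from where the row before left it, along the tool's axes as they then stand; what a row does not reach is not made up. A row lasts 1/8 s, in which the tool goes at most 62.5 mm and 10.7 degrees, less where a joint would pass 70% of its speed; a pose out of reach is approached as far as the arm can. A call with a gripper value outside its range is refused whole. The fingers move at their own pace and stop on an object; "newtons" is the grip in N (left out, the last holds). Time passes only in rows, so rows that do not move let the fingers close. It gives the time, the measured TCP pose, the force and the opening at its end, in the units of the state.
- r.get_state(): the state, without advancing time (a new reading comes with each control period).
- r.get_image(name): name is "side" or "top" or "wrist"; returns a dict with "color" (480x640x3 uint8, red, green, blue), "depth" (480x640 float32, mm along the optical axis (not along the pixel's ray), 0 where there is no reading), "mtx" (3x3 intrinsics, pixels), "R" (3x3) and "t" (3): a world point X has camera coordinates R X + t. Camera axes: x right, y down, z forward; pixel columns grow to the right and rows downward; lengths in mm; the calibration is good to about 2 mm. A picture is of the moment at which its call begins.
- r.close_job(): hands the job in, once; it reports no verdict.
The state is a dict: "time_s": time; "joint_pos": joint angles; "joint_vel": joint speeds; "joint_efforts": joint torques, N m; "eef_pos": TCP position; "tool_rot": TCP orientation; "force": force on the tool from outside, world axes, zero at the start; "ft_torque": the same for the moment, N m; "grip_width": finger opening in mm.
Only numpy, scipy, OpenCV 4.12 (cv2) and the standard library are available. Lean on these libraries where they do the work, as an engineer would, in place of code of your own. Each camera call takes 0.05 s, during which the arm holds its last target.

## Working session

There is one attempt and no reset: what is moved stays moved. The work goes in short steps, Python scripts to look and compute and a tool call to move; the robot and the scene stay as the last step left them, time stands still between calls to the robot, and variables do not carry over. Pictures are saved under pics/ and viewed, and the job is handed in when it is done.

Besides the shell and the picture viewer there is one more tool, called as name(argument=value, ...) on one line, values as JSON. carry_out: Moves the arm, as the interface text tells. Its arguments: {"type":"object","properties":{"rows":{"type":"array","items":{"type":"array","items":{"type":"number"}}},"newtons":{"type":"number"}},"required":["rows"]}

```bash
ls; mkdir -p pics
python3 - <<'E'
from plant import r
import cv2,pickle
print(r.get_state())
d={}
for n in("top","side"):
    im=r.get_image(n);d[n]=im
    cv2.imwrite(f"pics/{n}0.png",im["color"][:,:,::-1]);print(n,im["mtx"],im["R"],im["t"])
pickle.dump(d,open("d0.pkl","wb"))
E
```

```text
pics
{'time_s': 0.0, 'joint_pos': array([ 1.26470418e+00,  5.28525044e-02,  1.40176708e+00,  1.81186082e-05,
        1.68860889e+00, -7.02998443e-02]), 'joint_vel': array([1.07716525e-03, 3.99848512e-04, 2.30687757e-03, 1.09852912e-03,
       9.04826198e-04, 9.82162094e-05]), 'joint_efforts': array([ 1.16846284e-03, -3.81667542e+01, -3.60190237e+01,  7.22730897e-05,
        6.06111877e-03,  7.87041267e-05]), 'eef_pos': array([122.51728473, 510.15618322, 216.64283609]), 'tool_rot': array([ 0.18385799,  1.56318165, -0.18638178]), 'force': array([-0.33910825, -0.08951805, -0.03760853]), 'ft_torque': array([-0.00450591,  0.0255573 , -0.01382382]), 'grip_width': 85.50040772330385}
top [[455.82017652   0.         322.30017666]
 [  0.         455.82017652 246.74738504]
 [  0.           0.           1.        ]] [[-0.05438253 -0.9985196   0.00106851]
 [-0.97285917  0.05274388 -0.22530671]
 [ 0.22491681 -0.01329226 -0.9742873 ]] [ 35.86163811 562.64533079 892.87009514]
side [[450.24680005   0.         334.55585519]
 [  0.         450.24680005 247.31927145]
 [  0.           0.           1.        ]] [[ 0.90732977 -0.41999128 -0.0189739 ]
 [-0.21276108 -0.41977796 -0.88233734]
 [ 0.36260916  0.80460785 -0.47023484]] [-512.04542127  214.51366394  784.13723478]
```

View pics/top0.png

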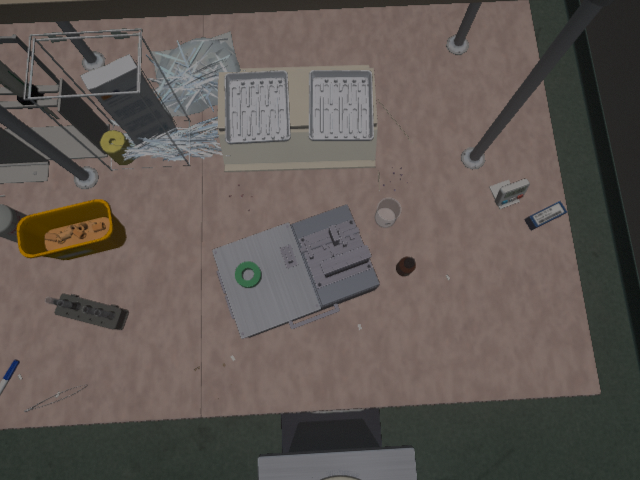

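View pics/side0.png

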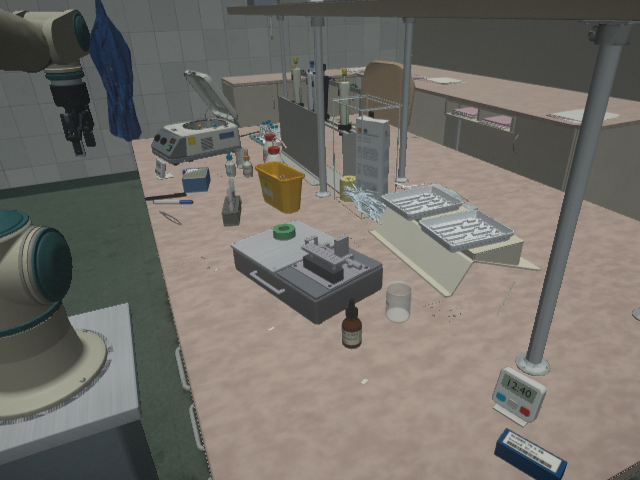

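The top view shows the case around (297,270), with the lid on the left, the tape at (248,274), the catch bar near (348,262), the tab near (335,236), the beaker at (388,211) and the dropper at (405,266). I'll enlarge both views.

Run:
```python
import cv2,pickle
d=pickle.load(open("d0.pkl","rb"))
c=d["top"]["color"][195:345,205:405,::-1]; c=cv2.convertScaleAbs(c,alpha=1.6)
cv2.imwrite("pics/top0c.png",cv2.resize(c,None,fx=4,fy=4,interpolation=cv2.INTER_CUBIC))
c=d["side"]["color"][215:325,225:390,::-1]
cv2.imwrite("pics/side0c.png",cv2.resize(c,None,fx=4.8,fy=4.8,interpolation=cv2.INTER_CUBIC))
```

```text
(no output)
```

View pics/top0c.png

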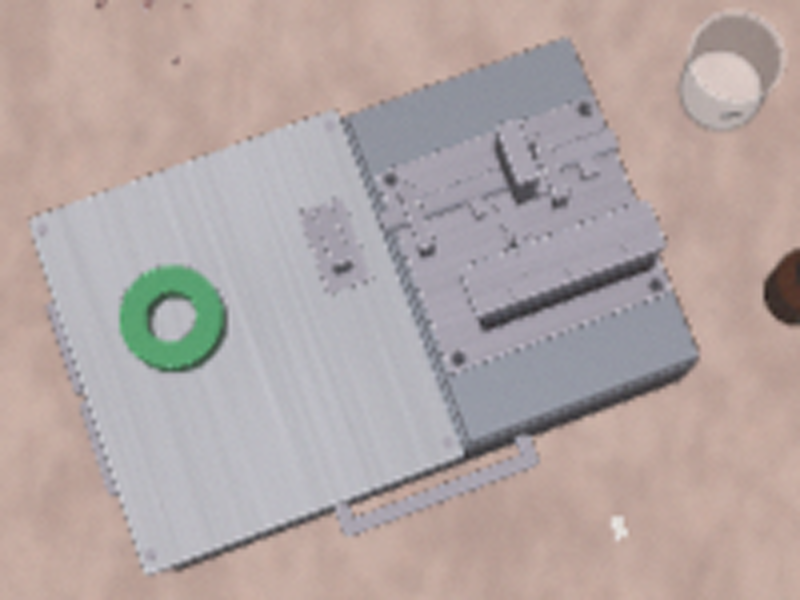

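View pics/side0c.png

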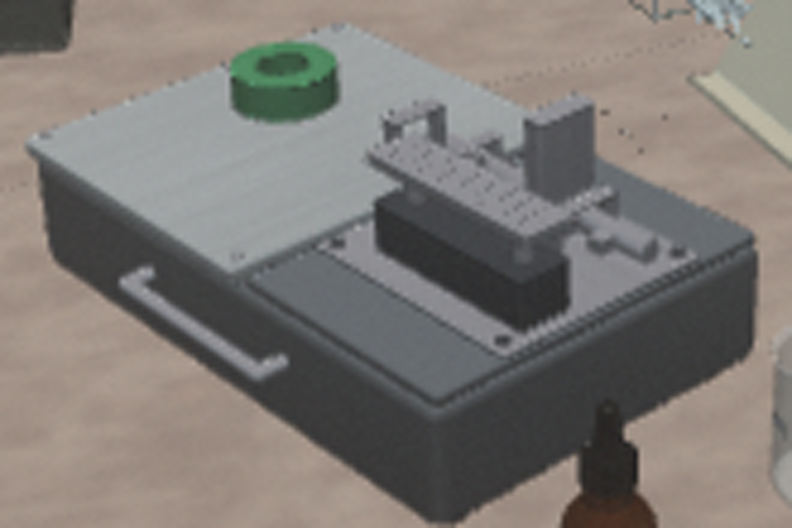

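```bash
cat > h.py <<'E'
import numpy as np,cv2
def cloud(im):
    d=im["depth"];v,u=np.mgrid[:480,:640];K=im["mtx"]
    P=np.stack([(u-K[0,2])/K[0,0]*d,(v-K[1,2])/K[1,1]*d,d],-1)
    X=(P-im["t"])@im["R"]; X[d<=0]=np.nan
    return X
def proj(im,X):
    c=np.atleast_2d(X)@im["R"].T+im["t"]; p=c@im["mtx"].T; return p[:,:2]/p[:,2:]
def onplane(im,uv,z):
    ray=np.linalg.inv(im["mtx"])@np.array([*uv,1.]); dirn=im["R"].T@ray; o=-im["R"].T@im["t"]
    return o+dirn*(z-o[2])/dirn[2]
E
python3 - <<'E'
import pickle;from h import *
d=pickle.load(open("d0.pkl","rb"))
im=d["top"];X=cloud(im)
reg=X[195:345,205:405].reshape(-1,3)
for n,lo,hi in(("lid",74,84),("bar",119,130),("tab",133,145)):
    p=reg[(reg[:,2]>lo)&(reg[:,2]<hi)].astype(np.float32)
    print(n,len(p),p.mean(0),cv2.minAreaRect(p[:,:2].copy()))
Xs=cloud(d["side"])[215:325,225:390].reshape(-1,3)
for n,lo,hi in(("lid",74,84),("bar",119,130),("tab",130,145)):
    p=Xs[(Xs[:,2]>lo)&(Xs[:,2]<hi)].astype(np.float32)
    print("s",n,len(p),p.mean(0),cv2.minAreaRect(p[:,:2].copy()))
for uv in((32,218),(335,112),(465,455),(150,572)):
    print(onplane(im,(uv[0]/4+205,uv[1]/4+195),78))
c=im["color"][220:270,315:380,::-1];c=cv2.convertScaleAbs(c,alpha=1.5)
cv2.imwrite("pics/top0d.png",cv2.resize(c,None,fx=12,fy=12,interpolation=cv2.INTER_CUBIC))
E
```

```text
lid 10269 [510.34348   82.63751   78.064064] ((520.12109375, 65.45125579833984), (194.35101318359375, 303.305908203125), 17.594831466674805)
bar 710 [523.8372   -36.283806 125.37528 ] ((548.553955078125, -29.759315490722656), (79.83473205566406, 99.51261138916016), 17.003746032714844)
tab 102 [573.8802   -17.889301 138.11096 ] ((574.6138916015625, -17.906124114990234), (32.2264404296875, 11.866466522216797), 18.541467666625977)
s lid 3333 [496.9445   65.33161  77.15974] ((531.4095458984375, 21.189926147460938), (195.66673278808594, 384.308837890625), 17.34786033630371)
s bar 475 [527.86115  -40.142353 123.87138 ] ((548.826416015625, -30.672523498535156), (84.99729919433594, 100.29747009277344), 16.991056442260742)
s tab 86 [571.7971  -21.50726 134.99115] ((572.6557006835938, -19.49626922607422), (31.741134643554688, 12.936118125915527), 13.278397560119629)
[566.96781451 231.17207335  78.        ]
[615.33091225  72.83025375  78.        ]
[433.25193083  14.51121444  78.        ]
[384.252087   173.04216125  78.        ]
```

View pics/top0d.png

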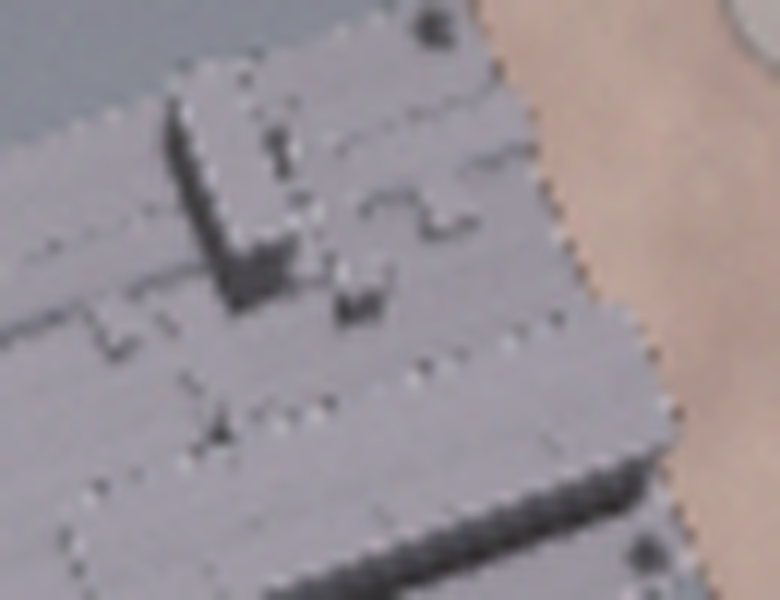

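```bash
cat >> h.py <<'E'
from scipy.spatial.transform import Rotation as Ro
yaw=0.302
ex=np.array([np.cos(yaw),np.sin(yaw),0]);ey=np.array([-np.sin(yaw),np.cos(yaw),0])
E
python3 - <<'E'
import pickle;from h import *
from plant import r
d=pickle.load(open("d0.pkl","rb"))
tab=np.array([574.6,-17.9,138])
for n in("top","side"):
    X=cloud(d[n])[195:345,205:405].reshape(-1,3)
    q=np.stack([(X-tab)@ex,(X-tab)@ey,X[:,2]],1)
    for nm,lo,hi,a,b in(("bar",121,129,-75,-30),("tab",129,145,-25,25)):
        p=q[(q[:,2]>lo)&(q[:,2]<hi)&(q[:,0]>a)&(q[:,0]<b)]
        print(n,nm,len(p),np.percentile(p,[0,2,50,98,100],axis=0).round(1).tolist(),cv2.minAreaRect(p[:,:2].astype(np.float32)))
for uv in((32,218),(335,112),(465,455),(150,572)):
    X=onplane(d["top"],(uv[0]/4+205,uv[1]/4+195),78);print((X-tab)@ex,(X-tab)@ey)
s=r.get_state();R0=Ro.from_rotvec(s["tool_rot"]);print(R0.as_matrix().round(3))
for sg in(1,-1):
    Y=sg*ex;Xa=np.array([0,0,-1.]);Rt=Ro.from_matrix(np.stack([Xa,Y,np.cross(Xa,Y)],1))
    print(sg,(R0.inv()*Rt).as_rotvec(degrees=True).round(2))
E
```

```text
top bar 678 [[-68.4, -53.2, 121.1], [-67.8, -51.0, 122.1], [-55.3, -2.0, 125.4], [-41.0, 44.4, 128.3], [-35.4, 46.4, 129.0]] ((-51.91434097290039, -3.4527511596679688), (99.5125961303711, 32.79457092285156), 89.70044708251953)
top tab 108 [[-16.1, -6.1, 129.0], [-15.8, -5.5, 130.0], [-1.3, 0.4, 138.2], [14.6, 5.8, 141.0], [16.1, 6.0, 142.0]] ((0.011425018310546875, -0.009983539581298828), (32.226444244384766, 11.866470336914062), 1.2381258010864258)
side bar 373 [[-71.1, -54.5, 121.1], [-69.8, -53.2, 121.6], [-58.4, -7.2, 124.3], [-42.4, 43.0, 126.0], [-35.3, 45.8, 126.7]] ((-53.890708923339844, -4.335430145263672), (100.08879852294922, 35.287010192871094), 87.50167846679688)
side tab 91 [[-18.3, -8.0, 129.0], [-17.8, -7.2, 129.3], [-4.6, -4.1, 136.0], [13.2, 5.7, 138.4], [13.7, 6.4, 138.5]] ((-2.14736270904541, -0.9586391448974609), (12.936116218566895, 32.10955047607422), 85.97503662109375)
66.79479856093423 240.06999575626608
65.87350072929955 74.50951657579729
-125.31107888881594 72.98559438183827
-124.94145810890981 238.91602912760078
[[-0.     0.234  0.972]
 [-0.001  0.972 -0.234]
 [-1.    -0.001 -0.   ]]
1 [5.919e+01 4.000e-02 8.000e-02]
-1 [-1.2081e+02 -9.0000e-02  4.0000e-02]
```

Run:
```python
from h import *
from plant import r
tab=np.array([574.6,-17.9,138])
T=tab-28*ex-27*ey; s=r.get_state(); D=T-s["eef_pos"];print(T,D@ex,D@-ey)
```

```text
[555.89779868 -52.00612358 138.        ] 246.5470776418889 665.6498231136218
```

carry_out(rows=[[9.87, 0, 0, 0, 0, 0, 0.53], [9.87, 0, 0, 0, 0, 0, 0.53], [9.87, 0, 0, 0, 0, 0, 0.53], [9.87, 0, 0, 0, 0, 0, 0.53], [9.87, 0, 0, 0, 0, 0, 0.53], [9.87, 0, 0, 0, 0, 0, 0.53], [0, 0, 0, 0, 19, 51.2, 0.53], [0, 0, 0, 0, 19, 51.2, 0.53], [0, 0, 0, 0, 19, 51.2, 0.53], [0, 0, 0, 0, 19, 51.2, 0.53], [0, 0, 0, 0, 19, 51.2, 0.53], [0, 0, 0, 0, 19, 51.2, 0.53], [0, 0, 0, 0, 19, 51.2, 0.53], [0, 0, 0, 0, 19, 51.2, 0.53], [0, 0, 0, 0, 19, 51.2, 0.53], [0, 0, 0, 0, 19, 51.2, 0.53], [0, 0, 0, 0, 19, 51.2, 0.53], [0, 0, 0, 0, 19, 51.2, 0.53], [0, 0, 0, 0, 18.5, 51.2, 0.53], [0, 0, 0, 0, 0, 0, 0.53]], newtons=60)

```text
time_s: 2.6
eef_pos: [556.3, -54.7, 215.4]
tool_rot: [0.986, 1.338, -0.989]
force: [-0.1, -0.2, 0.4]
grip_width: 40.4
```

```bash
cat > look.py <<'E'
import sys,pickle
from h import *
from plant import r
d={}
for n in sys.argv[2:]:
    im=r.get_image(n);d[n]=im
    cv2.imwrite(f"pics/{n}{sys.argv[1]}.png",im["color"][:,:,::-1])
pickle.dump(d,open(f"d{sys.argv[1]}.pkl","wb"))
s=r.get_state();R=Ro.from_rotvec(s["tool_rot"]).as_matrix()
tab=np.array([574.6,-17.9,138]);D=s["eef_pos"]-tab
print(s["time_s"],"rel",D@ex,D@ey,s["eef_pos"][2],"toolY in case",R[:,1]@ex,R[:,1]@ey,"x",R[:,0]@ex,R[:,0]@ey,s["force"],s["grip_width"])
E
python3 look.py 1 wrist side top
```

```text
2.75 rel -28.45164605247852 -26.239605024219784 217.160477749109 toolY in case 0.999999762985945 -0.0003050119657581181 x -0.0006170385049110954 0.0006882129232263223 [0.10111469 1.02029061 0.27886386] 40.263655214197044
```

View pics/wrist1.png

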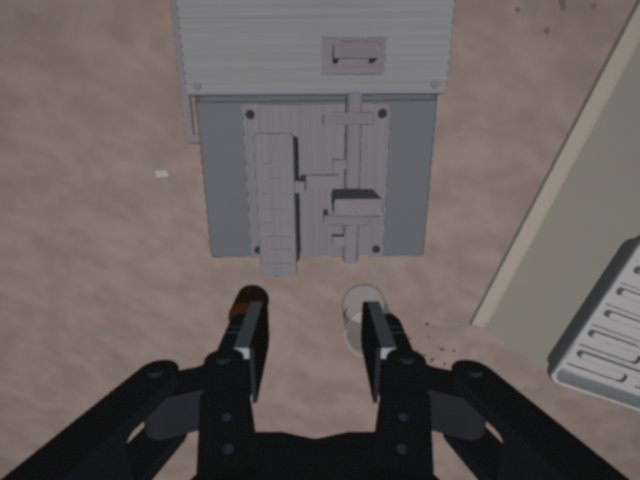

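View pics/side1.png

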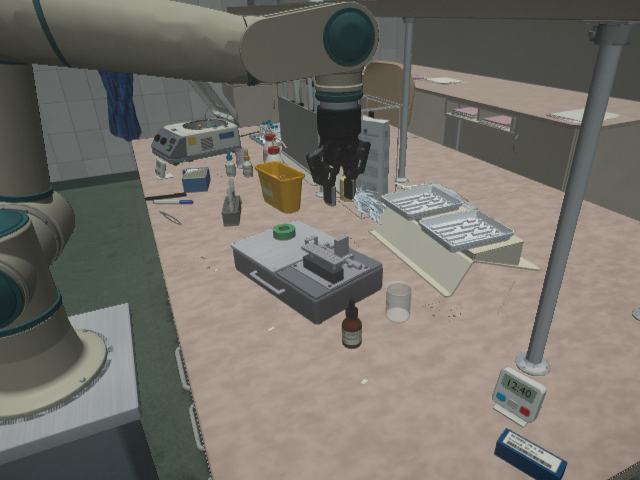

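Run:
```python
from h import *
import pickle
im=pickle.load(open("d1.pkl","rb"))["top"]
c=im["color"][120:360,200:440,::-1]
cv2.imwrite("pics/top1c.png",cv2.resize(c,None,fx=2.5,fy=2.5))
```

```text
(no output)
```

View pics/top1c.png

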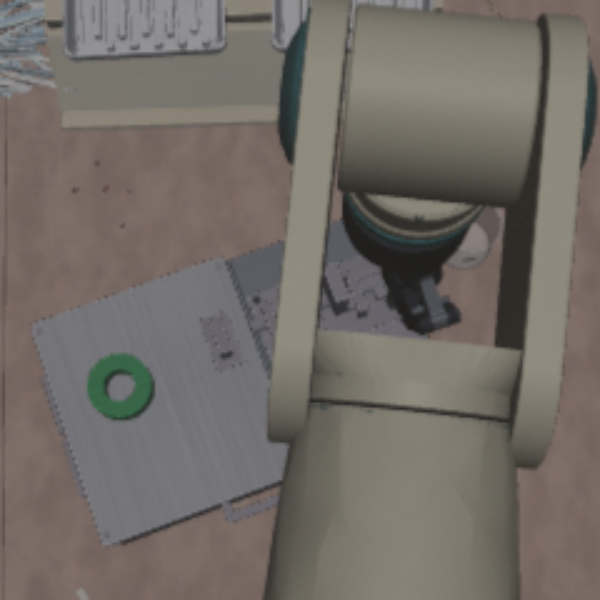

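The wrist view shows the case square to the jaws, with the bar at (275,200) and the tab top at (357,207). The fingertips are at (258,305) and (372,305). I'll measure the fingers and targets in the tool frame from this one camera.

Run:
```python
from h import *
import pickle
from plant import r
im=pickle.load(open("d1.pkl","rb"))["wrist"]
s=r.get_state();R=Ro.from_rotvec(s["tool_rot"]).as_matrix();p=s["eef_pos"]
X=cloud(im);W=X.reshape(-1,3)
T=((W-p)@R)
f=T[(T[:,0]>-5)&(T[:,0]<45)&(abs(T[:,1])<80)&(abs(T[:,2])<40)]
for sg in(-1,1):
    g=f[f[:,1]*sg>0];print(sg,len(g),np.nanpercentile(g,[0,1,5,50,95,99,100],axis=0).round(1).tolist())
    tip=g[g[:,0]>g[:,0].max()-4];print(" tip",tip.min(0),tip.max(0))
tab=np.array([574.6,-17.9,138])
for nm,lo,hi,a,b in(("bar",121,129,-75,-35),("tab",134,142,-25,25)):
    rel=np.stack([(W-tab)@ex,(W-tab)@ey],1)
    m=(W[:,2]>lo)&(W[:,2]<hi)&(rel[:,0]>a)&(rel[:,0]<b)&(abs(rel[:,1])<60)
    q=T[m];print(nm,len(q),np.percentile(q,[1,50,99],axis=0).round(1).tolist(),cv2.minAreaRect(q[:,1:].astype(np.float32)), W[m,2].mean())
c=im["color"][270:480,150:470,::-1]
cv2.imwrite("pics/w1c.png",cv2.resize(c,None,fx=2.5,fy=2.5))
```

```text
return np.nanmean(a, axis, out=out, keepdims=keepdims)
Traceback (most recent call last):
ValueError: zero-size array to reduction operation maximum which has no identity
```

Run:
```python
from h import *
import pickle
from plant import r
im=pickle.load(open("d1.pkl","rb"))["wrist"]
s=r.get_state();R=Ro.from_rotvec(s["tool_rot"]).as_matrix();p=s["eef_pos"]
W=cloud(im).reshape(-1,3);T=((W-p)@R)
tab=np.array([574.6,-17.9,138])
for nm,lo,hi,a,b in(("bar",121,129,-75,-35),("tab",134,142,-25,25)):
    rel=np.stack([(W-tab)@ex,(W-tab)@ey],1)
    m=(W[:,2]>lo)&(W[:,2]<hi)&(rel[:,0]>a)&(rel[:,0]<b)&(abs(rel[:,1])<60)
    q=T[m];print(nm,len(q),np.percentile(q,[1,50,99],axis=0).round(1).tolist(),cv2.minAreaRect(q[:,1:].astype(np.float32)), W[m,2].mean())
# expected tool-points in pixels
for t in ((25,20,0),(25,34.5,0),(25,20,-11),(25,20,11),(25,34.5,-11),(25,34.5,11),(25,-20,-11),(25,-34.5,-11)):
    print(t,proj(im,p+R@np.array(t)).round(1))
print("cam in tool",(-im["R"].T@im["t"]-p)@R,(im["R"]@R).round(3))
c=im["color"][270:480,150:470,::-1];c=cv2.convertScaleAbs(c,alpha=2)
cv2.imwrite("pics/w1c.png",cv2.resize(c,None,fx=2.5,fy=2.5))
```

```text
bar 5517 [[90.9, -39.6, -72.5], [92.6, -26.5, -29.4], [95.0, -10.0, 24.7]] ((-23.602149963378906, -23.519672393798828), (99.36993408203125, 32.952293395996094), 89.713623046875) 124.51430551151614
tab 906 [[78.2, 12.5, -32.9], [79.9, 27.5, -27.3], [82.7, 43.4, -20.9]] ((27.904258728027344, -26.820438385009766), (12.588395118713379, 31.95386505126953), 88.96487426757812) 137.19600465040958
(25, 20, 0) [[352.5 279.2]]
(25, 34.5, 0) [[379.9 279.1]]
(25, 20, -11) [[353.1 259.7]]
(25, 20, 11) [[351.9 298. ]]
(25, 34.5, -11) [[381.  259.6]]
(25, 34.5, 11) [[378.8 298. ]]
(25, -20, -11) [[276.2 259.8]]
(25, -34.5, -11) [[248.4 259.9]]
cam in tool [-154.25350077    0.74475175  -76.71999599] [[ 0.003  1.     0.003]
 [-0.31  -0.002  0.951]
 [ 0.951 -0.004  0.31 ]]
```

View pics/w1c.png

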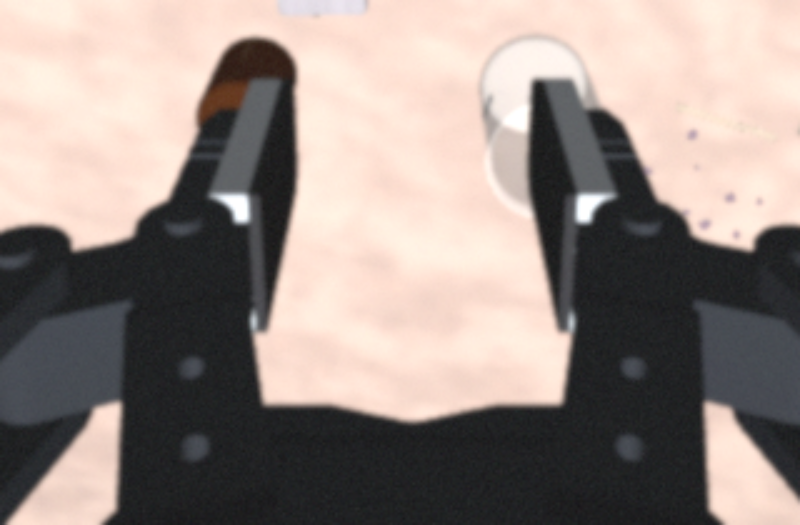

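Run:
```python
from h import *
import pickle
from plant import r
im=pickle.load(open("d1.pkl","rb"))["wrist"]
s=r.get_state();R=Ro.from_rotvec(s["tool_rot"]).as_matrix();p=s["eef_pos"]
o=(-im["R"].T@im["t"]-p)@R
def f(u,v,z):
    d=np.linalg.inv(im["mtx"])@np.array([u,v,1.]);d=R.T@(im["R"].T@d);return (o+d*(z-o[2])/d[2]).round(1)
for n,cu,cv in(("Rin",532,80),("Rout",575,80),("Rglove",600,112),("Lin",293,80),("Lout",250,80),("Rinbk",615,193),("Rback2",625,125)):
    u,v=150+cu/2.5,270+cv/2.5
    print(n,u,v,[f(u,v,z) for z in(-11,-8,0)])
```

```text
Rin 362.8 302.0 [array([-23.5,  19.1, -11. ]), array([-17.5,  20. ,  -8. ]), array([-1.6, 22.2,  0. ])]
Rout 380.0 302.0 [array([-23.5,  25.9, -11. ]), array([-17.6,  27.1,  -8. ]), array([-1.6, 30.1,  0. ])]
Rglove 390.0 314.8 [array([-33.9,  27.9, -11. ]), array([-28.4,  29.1,  -8. ]), array([-13.7,  32.4,   0. ])]
Lin 267.2 302.0 [array([-23.4, -18.6, -11. ]), array([-17.4, -19.5,  -8. ]), array([ -1.5, -21.8,   0. ])]
Lout 250.0 302.0 [array([-23.3, -25.4, -11. ]), array([-17.4, -26.6,  -8. ]), array([ -1.4, -29.8,   0. ])]
Rinbk 396.0 347.2 [array([-54.7,  25.7, -11. ]), array([-50.2,  26.9,  -8. ]), array([-38.1,  29.9,   0. ])]
Rback2 400.0 320.0 [array([-37.7,  30.7, -11. ]), array([-32.4,  32.1,  -8. ]), array([-18.2,  35.7,   0. ])]
```

Run:
```python
from h import *
import pickle
from plant import r
D=pickle.load(open("d1.pkl","rb"));im=D["side"]
s=r.get_state();R=Ro.from_rotvec(s["tool_rot"]).as_matrix();p=s["eef_pos"]
print(p)
for t in ((25,20,-11),(25,-20,-11),(25,20,11),(25,-20,11),(0,20,0),(0,-20,0),(-48,0,0)):
    print(t,proj(im,p+R@np.array(t)).round(1))
u0,v0=290,90
c=im["color"][v0:v0+150,u0:u0+110,::-1];c=cv2.convertScaleAbs(c,alpha=2)
c=cv2.resize(c,None,fx=4,fy=4,interpolation=cv2.INTER_CUBIC)
for t in ((25,20,-11),(25,-20,-11),(25,20,11),(25,-20,11)):
    q=(proj(im,p+R@np.array(t))[0]-[u0,v0])*4
    cv2.circle(c,tuple(int(a) for a in q),3,(0,0,255),-1)
cv2.imwrite("pics/s1c.png",c)
W=cloud(im)[90:240,300:400].reshape(-1,3);T=(W-p)@R
f=T[(abs(T[:,1])<70)&(abs(T[:,2])<60)&(T[:,0]<60)&(T[:,0]>-60)]
for a in range(-60,60,8):
    for sg in(-1,1):
        g=f[(f[:,0]>=a)&(f[:,0]<a+8)&(f[:,1]*sg>0)]
        if len(g)>2: print(a,sg,len(g),g.min(0).round(0),g.max(0).round(0))
```

```text
[555.24042804 -51.41447461 217.16047775]
(25, 20, -11) [[343.4 215.4]]
(25, -20, -11) [[327.9 221.5]]
(25, 20, 11) [[351.3 218.8]]
(25, -20, 11) [[335.7 225. ]]
(0, 20, 0) [[347.2 205. ]]
(0, -20, 0) [[331.5 210.9]]
(-48, 0, 0) [[339.1 183.6]]
-60 -1 35 [-60. -49.  -1.] [-52. -24.  16.]
-60 1 54 [-60.  20. -12.] [-52.  48.  15.]
-52 -1 49 [-52. -36.  -6.] [-44. -20.  13.]
-52 1 53 [-52.  17.  -9.] [-44.  33.  13.]
-44 -1 57 [-44. -36.  -7.] [-36. -21.  14.]
-44 1 49 [-44.  18. -10.] [-36.  33.  15.]
-36 -1 53 [-36. -36.  -6.] [-28. -20.  14.]
-36 1 46 [-36.  17.  -8.] [-28.  33.  13.]
-28 -1 46 [-28. -35.  -4.] [-20. -21.  14.]
-28 1 47 [-28.  17. -10.] [-20.  33.  14.]
-20 -1 21 [-20. -29.  -7.] [-14. -22.  14.]
-20 1 30 [-20.  17. -10.] [-14.  26.  14.]
```

View pics/s1c.png

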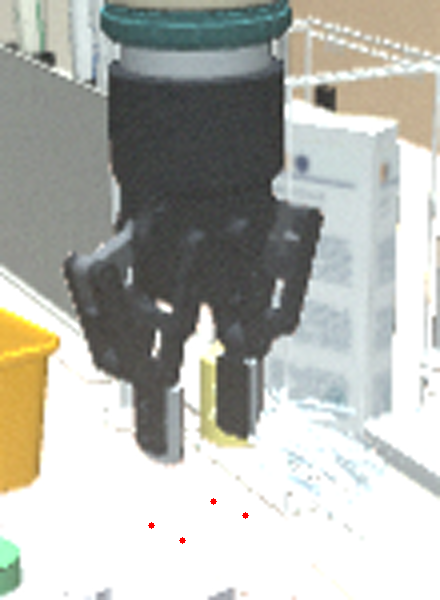

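Run:
```python
from h import *
import pickle
from plant import r
D=pickle.load(open("d0.pkl","rb"));im=D["side"]
p=np.array([122.5,510.2,216.6]);R=Ro.from_rotvec([ 0.18385799,  1.56318165, -0.18638178]).as_matrix()
u0,v0=40,40
c=im["color"][v0:v0+140,u0:u0+100,::-1];c=cv2.convertScaleAbs(c,alpha=2)
c=cv2.resize(c,None,fx=4,fy=4,interpolation=cv2.INTER_CUBIC)
for t in ((25,42,-11),(25,-42,-11),(25,42,11),(25,-42,11)):
    q=(proj(im,p+R@np.array(t))[0]-[u0,v0])*4
    cv2.circle(c,tuple(int(a) for a in q),3,(0,0,255),-1)
cv2.imwrite("pics/s0c.png",c)
W=cloud(im)[40:240,20:150].reshape(-1,3);T=(W-p)@R
f=T[(abs(T[:,1])<90)&(abs(T[:,2])<60)&(T[:,0]<60)&(T[:,0]>-60)]
for a in range(-60,60,8):
    for sg in(-1,1):
        g=f[(f[:,0]>=a)&(f[:,0]<a+8)&(f[:,1]*sg>0)]
        if len(g)>2: print(a,sg,len(g),g.min(0).round(0),g.max(0).round(0))
s=r.get_state();print(s["joint_pos"],s["eef_pos"],s["time_s"])
```

```text
-60 -1 36 [-60. -60. -12.] [-52. -41.  10.]
-60 1 30 [-60.  40. -12.] [-53.  48.  11.]
-52 -1 39 [-52. -61. -11.] [-44. -44.  11.]
-52 1 33 [-52.  36. -12.] [-44.  50.  11.]
-44 -1 33 [-44. -59. -11.] [-36. -44.  12.]
-44 1 31 [-44.  38. -11.] [-36.  51.  12.]
-36 -1 36 [-36. -59. -12.] [-28. -41.  11.]
-36 1 34 [-36.  39. -12.] [-28.  51.  11.]
[-1.58739091e-01  1.45298366e-01  1.30191338e+00  3.44773446e-04
  1.69523958e+00 -4.60391220e-01] [555.24042804 -51.41447461 217.16047775] 2.75
```

View pics/s0c.png

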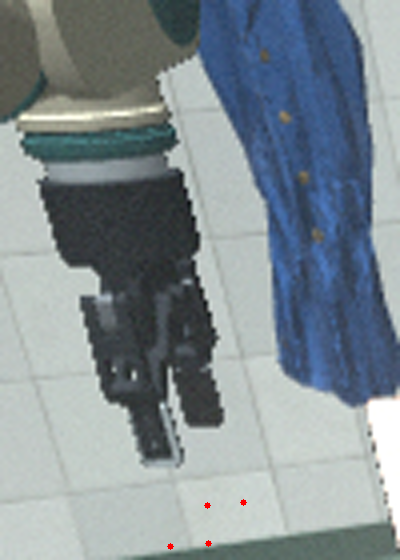

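Both cameras put the fingertips about 15 mm *behind* the reported TCP at this opening, not 25 mm ahead of it. Contact height therefore has to come from images and force. Laterally the fingers line up: the bar is at tool y -26.5 and the tab at +27.7. I'll go down to just above the bar.

carry_out(rows=[[0, 0, 0, 30, 0, 0, 0.53], [0, 0, 0, 30, 0, 0, 0.53], [0, 0, 0, 25, 0, 0, 0.53], [0, 0, 0, 10, 0, 0, 0.53], [0, 0, 0, 0, 0, 0, 0.53]])

```text
time_s: 3.38
eef_pos: [555.4, -51.2, 122.7]
tool_rot: [0.984, 1.337, -0.984]
force: [0.1, -0.3, 0.6]
grip_width: 40.1
```

```bash
python3 look.py 2 side wrist
python3 - <<'E'
import cv2
for n,(a,b,c,d),f in(("side",(170,320,220,400),4),("wrist",(200,480,130,530),2)):
    i=cv2.imread(f"pics/{n}2.png")[a:b,c:d];cv2.imwrite(f"pics/{n}2c.png",cv2.resize(cv2.convertScaleAbs(i,alpha=1.7),None,fx=f,fy=f,interpolation=cv2.INTER_CUBIC))
E
```

```text
3.475 rel -27.62917516018884 -26.73594120692698 124.01622075604841 toolY in case 0.9999977477727908 -4.5417203999952865e-05 x 0.002121840004263332 -0.000922485025592064 [ 0.04096993 -0.50001238  0.07715808] 40.21230217597813
```

View pics/side2c.png

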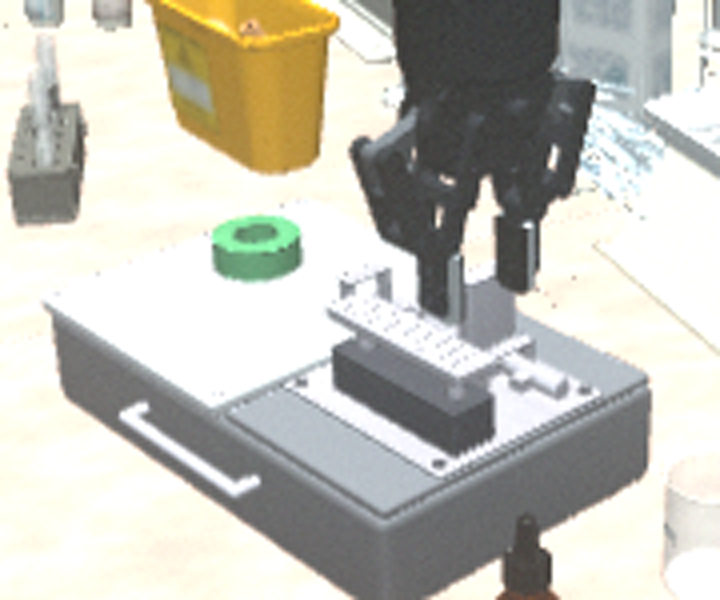

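View pics/wrist2c.png

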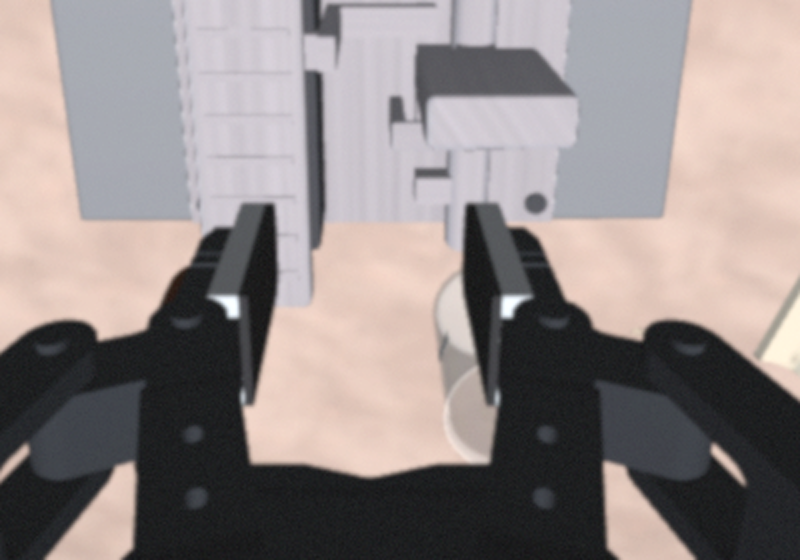

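The side crop shows the near fingertip at (440,318), just above the bar. The wrist crop shows the right finger centred on the tab with a gap in y. I'll descend slowly and watch the force.

carry_out(rows=[[0, 0, 0, 6, 0, 0, 0.53], [0, 0, 0, 4, 0, 0, 0.53], [0, 0, 0, 0, 0, 0, 0.53]])

```text
time_s: 3.85
eef_pos: [555.4, -51.9, 112.0]
tool_rot: [0.984, 1.338, -0.985]
force: [0.8, -0.1, 1.1]
grip_width: 40.3
```

carry_out(rows=[[0, 0, 0, 2, 0, 0, 0.53], [0, 0, 0, 0, 0, 0, 0.53]])

```text
time_s: 4.1
eef_pos: [555.6, -51.9, 110.4]
tool_rot: [0.984, 1.337, -0.984]
force: [0.2, -0.3, 0.8]
grip_width: 40.1
```

carry_out(rows=[[0, 0, 0, 2, 0, 0, 0.53], [0, 0, 0, 0, 0, 0, 0.53]])

```text
time_s: 4.35
eef_pos: [555.8, -52.0, 108.8]
tool_rot: [0.985, 1.336, -0.984]
force: [-0.4, 0.8, 2.6]
grip_width: 39.9
```

carry_out(rows=[[0, 0, 0, 2, 0, 0, 0.53], [0, 0, 0, 0, 0, 0, 0.53]])

```text
time_s: 4.6
eef_pos: [555.8, -52.0, 106.7]
tool_rot: [0.985, 1.336, -0.984]
force: [-0.0, -0.0, 3.7]
grip_width: 40.4
```

carry_out(rows=[[0, 0, 0, 2, 0, 0, 0.53], [0, 0, 0, 2, 0, 0, 0.53], [0, 0, 0, 1.5, 0, 0, 0.53], [0, 0, 0, 0, 0, 0, 0.53], [0, 0, 0, 0, 0, 0, 0.53]])

```text
time_s: 5.22
eef_pos: [555.8, -51.9, 101.2]
tool_rot: [0.985, 1.336, -0.984]
force: [0.2, -0.4, 4.7]
grip_width: 40.3
```

```bash
cat > bar.py <<'E'
import sys,pickle
from h import *
tab=np.array([574.6,-17.9,138])
for n in sys.argv[1:]:
  D=pickle.load(open(f"d{n}.pkl","rb"))
  for k in ("wrist","side"):
    if k not in D: continue
    W=cloud(D[k]).reshape(-1,3);a=(W-tab)@ex;b=(W-tab)@ey
    m=(a>-64)&(a<-47)&(b>5)&(b<40)&(W[:,2]>108)&(W[:,2]<130)
    print(n,k,"bar z",m.sum(),np.median(W[m,2]))
    m=(a>-12)&(a<12)&(abs(b-15)<35)&(W[:,2]>130)&(W[:,2]<143)
    if m.sum()>5:print("  tab y",m.sum(),np.percentile(b[m],[2,50,98]).round(1),"x",np.percentile(a[m],[2,98]).round(1),"z",np.median(W[m,2]))
E
python3 look.py 3 side wrist; python3 bar.py 0 1 2 3;python3 - <<'E'
import cv2
for n,(a,b,c,d),f in(("side",(170,320,220,400),4),("wrist",(200,480,130,530),2)):
    i=cv2.imread(f"pics/{n}3.png")[a:b,c:d];cv2.imwrite(f"pics/{n}3c.png",cv2.resize(cv2.convertScaleAbs(i,alpha=1.7),None,fx=f,fy=f,interpolation=cv2.INTER_CUBIC))
E
```

```text
5.325 rel -28.068677887564522 -26.923004999635495 101.24727854443502 toolY in case 0.9999996783869639 -0.000564083028981321 x 0.000569998701000204 -0.00021438388230005461 [-0.57615627  0.25389481  5.63366295] 40.013199188090375
0 side bar z 73 124.23399264944037
  tab y 60 [-7.3 -4.5  5.4] x [-11.7  11.3] z 136.27011653221442
1 wrist bar z 1349 124.65532648730331
  tab y 727 [-5.2  1.6  6.7] x [-11.4  11.6] z 137.31270274888857
1 side bar z 70 124.67873889082662
  tab y 58 [-7.3 -4.4  5. ] x [-11.7  11.6] z 136.40201531178425
2 wrist bar z 3203 124.69884642575784
  tab y 1802 [-4.6  2.3  6.9] x [-11.5  11.5] z 137.29971796213442
2 side bar z 70 124.50535403051765
  tab y 40 [-19.5  -4.2   5.4] x [-11.9   3.3] z 136.9495644445194
3 wrist bar z 3815 116.24374428518674
  tab y 3090 [-19.6   0.8   6.9] x [-11.4  11.4] z 137.24958534213854
3 side bar z 70 116.27555578457213
  tab y 42 [-19.4  -4.6   5.8] x [-10.9   4.6] z 136.7808487955087
```

View pics/side3c.png

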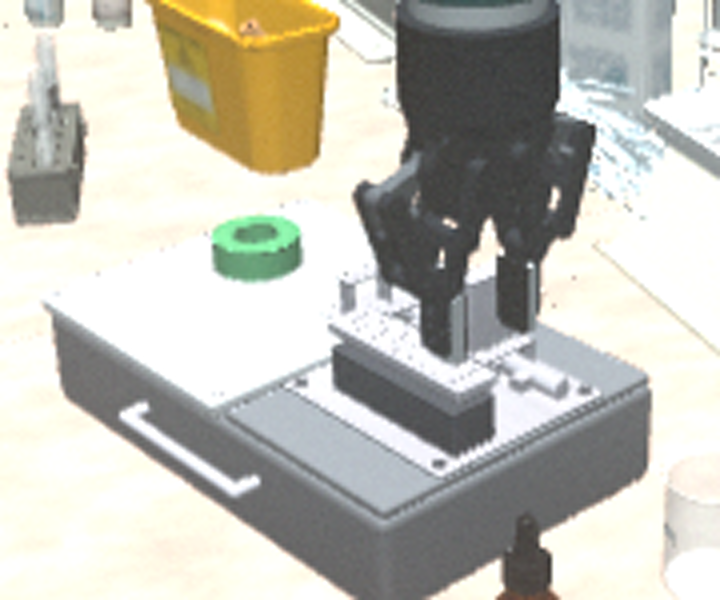

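View pics/wrist3c.png

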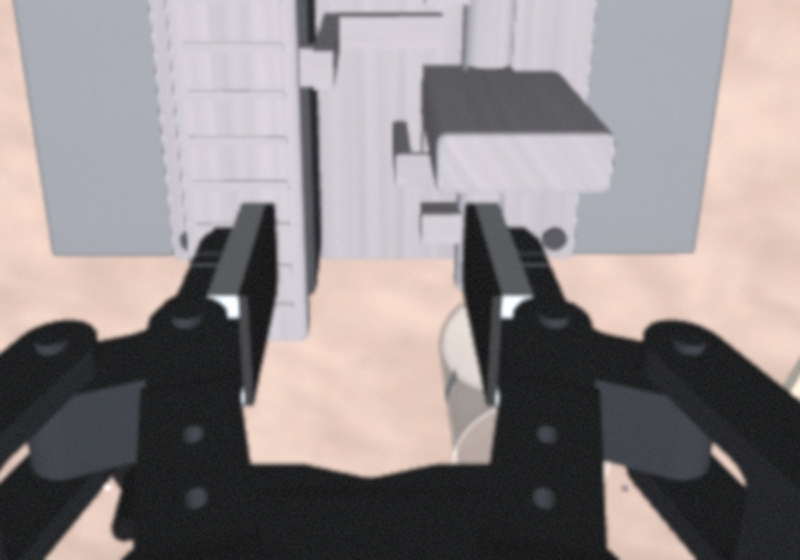

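The bar is 8.4 mm down in both cameras, with force about 5.5 N. Now I'll push along tool -z (towards the lid), checking in stages.

carry_out(rows=[[0, 0, 0, -0.2, 0, -2, 0.53], [0, 0, 0, 0, 0, -2.5, 0.53], [0, 0, 0, 0, 0, -2.5, 0.53], [0, 0, 0, 0, 0, -2.5, 0.53], [0, 0, 0, 0, 0, -2.5, 0.53], [0, 0, 0, 0, 0, -2.5, 0.53], [0, 0, 0, 0, 0, -2.5, 0.53], [0, 0, 0, 0, 0, 0, 0.53]])

```text
time_s: 6.32
eef_pos: [551.2, -36.8, 101.7]
tool_rot: [0.984, 1.334, -0.985]
force: [1.0, -4.4, 4.9]
grip_width: 40.3
```

```bash
python3 look.py 4 side wrist; python3 bar.py 4
```

```text
6.425 rel -27.969581322415554 -11.056812137769297 101.72985552717554 toolY in case 0.9999985382196989 -0.0011756733855968855 x 0.0012386198459322577 -0.002457030009040167 [ 1.05310186 -4.85986089  5.26222015] 40.138150806889
4 wrist bar z 3430 116.67722433466898
  tab y 3029 [-14.8   6.8  12.9] x [-11.4  11.4] z 137.25853087287658
4 side bar z 69 116.44284318938041
  tab y 61 [-19.6  -7.   10. ] x [-11.5   5.1] z 136.41275665674806
```

carry_out(rows=[[0, 0, 0, 0, 0, -2.5, 0.53], [0, 0, 0, 0, 0, -2.5, 0.53], [0, 0, 0, 0, 0, -2.5, 0.53], [0, 0, 0, 0, 0, -2.5, 0.53], [0, 0, 0, 0, 0, -2.5, 0.53], [0, 0, 0, 0, 0, -2.5, 0.53], [0, 0, 0, 0, 0, -2.5, 0.53], [0, 0, 0, 0, 0, -2.5, 0.53], [0, 0, 0, 0, 0, 0, 0.53]])

```text
time_s: 7.55
eef_pos: [545.2, -17.6, 101.7]
tool_rot: [0.984, 1.334, -0.985]
force: [0.9, -4.4, 5.0]
grip_width: 40.2
```

```bash
sed -i 's/abs(b-15)<35/abs(b-20)<50/' bar.py; python3 look.py 5 side wrist; python3 bar.py 5
```

```text
7.65 rel -28.0300724715655 9.023476412347566 101.70203395766798 toolY in case 0.9999987824289114 -0.0011873518350091522 x 0.001009978556728036 -0.0021970148207356532 [ 0.57198532 -4.4003324   6.09966455] 40.120329970716014
5 wrist bar z 2648 116.84187639643315
  tab y 3062 [ 4.  26.8 33. ] x [-11.4  11.4] z 137.2589734031746
5 side bar z 59 116.57153412932018
  tab y 76 [-2.9  6.7 29.9] x [-11.6   4.2] z 136.56171111795942
```

carry_out(rows=[[0, 0, 0, 0, 0, -2.5, 0.53], [0, 0, 0, 0, 0, -2.5, 0.53], [0, 0, 0, 0, 0, -2.5, 0.53], [0, 0, 0, 0, 0, -1, 0.53], [0, 0, 0, 0, 0, 0, 0.53]])

```text
time_s: 8.28
eef_pos: [542.6, -9.6, 101.7]
tool_rot: [0.984, 1.334, -0.985]
force: [1.7, -4.5, 5.3]
grip_width: 40.3
```

carry_out(rows=[[0, 0, 0, 0, 0, -1.5, 0.53], [0, 0, 0, 0, 0, 0, 0.53]])

```text
time_s: 8.52
eef_pos: [542.2, -8.2, 101.7]
tool_rot: [0.984, 1.334, -0.985]
force: [1.2, -5.9, 6.1]
grip_width: 40.0
```

carry_out(rows=[[0, 0, 0, 0, 0, -1, 0.53], [0, 0, 0, 0, 0, 0, 0.53]])

```text
time_s: 8.78
eef_pos: [542.0, -7.4, 101.7]
tool_rot: [0.984, 1.334, -0.985]
force: [1.4, -6.1, 5.2]
grip_width: 40.0
```

```bash
python3 look.py 6 side wrist; python3 bar.py 6
```

```text
8.875 rel -28.041061765880375 19.69927621780205 101.75374782897052 toolY in case 0.9999983406745393 -0.001502136686826822 x 0.001026482267245007 -0.0027707757848815908 [-0.10114412 -5.65732643  6.63509045] 40.0606837761746
6 wrist bar z 1793 117.01526860696586
  tab y 3060 [14.3 37.5 43.6] x [-11.4  11.4] z 137.2550007155916
6 side bar z 90 117.728713415709
  tab y 72 [ 8.  18.7 41.5] x [-10.9   2.3] z 136.80324070766753
```

carry_out(rows=[[0, 0, 0, 0, 0, -1, 0.53], [0, 0, 0, 0, 0, 0, 0.53]])

```text
time_s: 9.12
eef_pos: [541.9, -7.4, 101.8]
tool_rot: [0.984, 1.332, -0.986]
force: [2.2, -8.5, 4.9]
grip_width: 40.6
```

carry_out(rows=[[0, 0, 0, 0, 0, -1, 0.53], [0, 0, 0, 0, 0, 0, 0.53]])

```text
time_s: 9.38
eef_pos: [541.9, -7.3, 101.8]
tool_rot: [0.983, 1.33, -0.987]
force: [3.6, -13.4, 4.2]
grip_width: 40.0
```

carry_out(rows=[[0, 0, 0, 0, 0, -1, 0.53], [0, 0, 0, 0, 0, 0, 0.53]])

```text
time_s: 9.62
eef_pos: [541.9, -7.2, 101.8]
tool_rot: [0.983, 1.328, -0.988]
force: [5.1, -15.6, 3.5]
grip_width: 40.5
```

The force climbed to 16 N with no further travel, so the bolt is at its stop. I'll relieve the push, still holding the catch, and check before letting go.

carry_out(rows=[[0, 0, 0, 0, 0, 2, 0.53], [0, 0, 0, 0, 0, 2, 0.53], [0, 0, 0, 0, 0, 0, 0.53]])

```text
time_s: 10.0
eef_pos: [541.9, -7.4, 101.6]
tool_rot: [0.985, 1.336, -0.984]
force: [-0.8, -2.0, 7.2]
grip_width: 40.0
```

```bash
python3 look.py 7 side wrist; python3 bar.py 7;python3 - <<'E'
import cv2
for n,(a,b,c,d),f in(("wrist",(100,380,200,520),2),):
    i=cv2.imread(f"pics/{n}7.png")[a:b,c:d];cv2.imwrite(f"pics/{n}7c.png",cv2.resize(cv2.convertScaleAbs(i,alpha=1.7),None,fx=f,fy=f,interpolation=cv2.INTER_CUBIC))
E
```

```text
10.1 rel -28.06034002698441 19.728646971517062 101.60430810456624 toolY in case 0.9999990774371258 -0.0011707496105614957 x 0.000688041371001816 -0.0006636394899993688 [ 0.32772908 -1.62147978  6.36554224] 39.938746893698564
7 wrist bar z 1783 116.88997779304675
  tab y 3057 [14.7 37.4 43.6] x [-11.3  11.4] z 137.2592806973838
7 side bar z 90 117.61412180571602
  tab y 71 [ 8.3 18.5 39. ] x [-11.6   3.4] z 137.1479830044126
```

View pics/wrist7c.png

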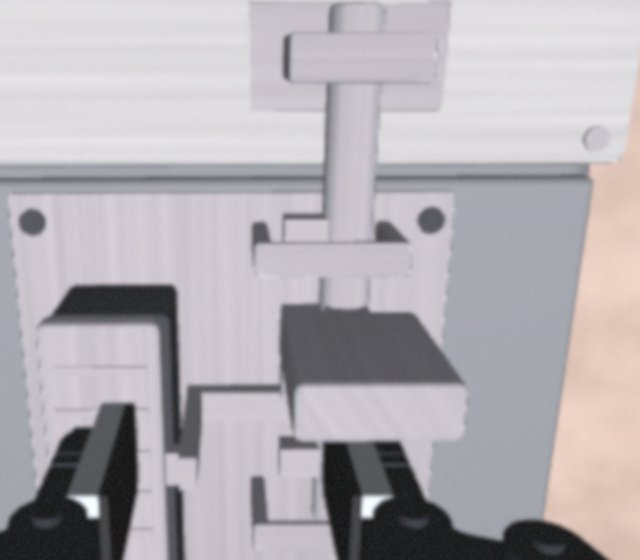

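The bolt end passes through the keeper arch (crop (360,55)). Tab travel is 36.7 mm plus the unknown starting play, and it reached a hard stop. Now I'll let go straight up.

carry_out(rows=[[0, 0, 0, -3, 0, 0, 0.53], [0, 0, 0, -5, 0, 0, 0.53], [0, 0, 0, -10, 0, 0, 0.53], [0, 0, 0, -20, 0, 0, 0.53], [0, 0, 0, -30, 0, 0, 0.53], [0, 0, 0, -30, 0, 0, 0.53], [0, 0, 0, 0, 0, 0, 0.53], [0, 0, 0, 0, 0, 0, 0.53]])

```text
time_s: 11.1
eef_pos: [541.1, -6.6, 198.1]
tool_rot: [0.984, 1.339, -0.985]
force: [0.3, 0.8, 0.7]
grip_width: 40.0
```

```bash
python3 look.py 8 side wrist; python3 bar.py 8
python3 - <<'E'
import cv2
i=cv2.imread("pics/side8.png")[190:360,220:430];cv2.imwrite("pics/side8c.png",cv2.resize(i,None,fx=3.5,fy=3.5,interpolation=cv2.INTER_CUBIC))
E
```

```text
11.2 rel -28.8215163673658 20.62949603870126 197.57126560054598 toolY in case 0.9999965628707123 -0.00033700723781649144 x -0.0025996175861809643 0.0015103383308460094 [-0.65557378 -0.06626124  0.20492143] 40.00871103982957
8 wrist bar z 1281 124.7076481369908
  tab y 812 [31.9 38.5 43.5] x [-11.4  11.6] z 137.31139897166724
8 side bar z 72 124.40680535319379
  tab y 52 [30.  32.7 42.6] x [-10.9  11.1] z 136.41208687664556
```

View pics/side8c.png

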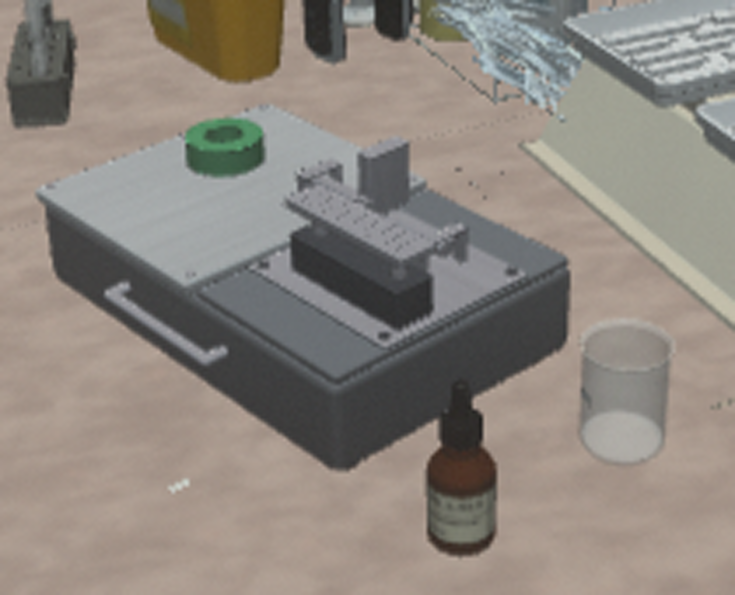

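View pics/wrist8.png

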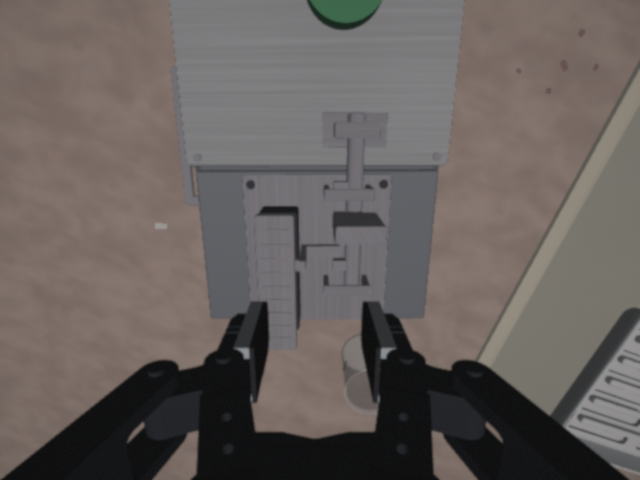

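The bar is back up at 124.7 mm, the same as before pressing. The bolt goes through the keeper (wrist (356,130)), and the loose items stand where they were. The gripper is clear, so I'm handing in.

```bash
python3 -c "
from plant import r
print(r.close_job())"
```

```text
the job is handed in; nothing more can be done
None
```

The lid is bolted and the catch has locked the bolt. I handed the job in at about 11 s of the 32 s allowed, with the gripper clear of everything.

**What I did:** one fingertip held the catch bar down, measured at 7.6–8.4 mm by the wrist camera throughout the push. The other fingertip pushed the tab until the bolt hit its stop, where the push force rose to about 16 N with no further travel. I took the push off first and then lifted straight up.

**Last checks:**
- **Catch:** the bar sprang back to 124.7 mm, its height before pressing. With the bolt part-way it would have stopped 5 mm lower.
- **Bolt:** its end shows through the keeper, and the tab moved 36.6–36.7 mm on top of its unknown starting play of 0–4 mm.
- **Loose items:** the tape, dropper bottle and beaker look to be where they were; I judged this by eye in the final pictures and did not measure it.

**What disagreed:**
- **Fingertip position:** the cameras put the fingertips about 15 mm behind the reported TCP, where the description says 25 mm ahead. I set the contact height from images and force instead, and contact agreed with the cameras.
- **Camera spread:** the side camera read 1–2 mm off the other two in places. For the held bar near the end it gave about 117.7 mm, or roughly 6.8 mm pressed, against 117.0 mm from the wrist camera.

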